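# Open the filter lid of the bench dust extractor

## Task

Open the filter compartment of the dust extractor on the sorting bench: with the fingertips press the red snap tab right down and keep it down until the lid springs free of its catch, then push the lid away from the tab until it is completely off its seat, clear of both rails and of the filter opening, and lies flat on the empty deck behind. Only press and push: do not lift the lid, and leave the bins and the standing screws beside the extractor where they are.

Things in the scene. Friction and masses are not known exactly. Their poses are not given: they have to be found in the camera images.
- unit: Dust extractor, a cream box 320 x 180 mm, flat deck 90 mm above the bench, fixed, yaw within +-46 deg. Origin at bench level under the centre of the lid's seat; z up, x = the way the lid slides off. Box from x = -118 to 202 mm, y +-90 mm; hose spigot to x = 242 below the deck. Deck opening for the filter 84 (x) x 90 mm, centred on the origin; nothing is higher than the lid's ledge (120 mm).
- rails_end (a point): Far end of the rails, on the unit's middle line at deck height: x = 45, y = 0, z = 90 mm in the unit's frame. The two aluminium rails run from x = -50 to 45 mm at y = +-56 to 67 mm, 11 mm above the deck, hooked 4 mm over the lid's side edges (2 mm clearance), so that there the lid can only slide. Beyond, the deck is bare.
- end_rim (a point): Low rim (6 mm high) at the far end of the bare deck; its inner face at x = 193, y = 0, z = 90 mm (deck height) in the unit's frame. The lid would meet it after 138 mm of travel.
- ejector_mid (a point): Midway between two black ejector housings, at x = -70, y = 0, z = 90 mm (deck height) in the unit's frame; they stand at y = +-37 to 57 mm, x = -82 to -58 mm, 9 mm high. With the tab held down, sprung pins in them slowly shove the lid 13 mm along +x in under a second; then the tab may be let go and does not catch the lid again.
- lid: Loose grey louvred lid, 0.1 to 0.2 kg: plate 110 (x) x 120 (y) x 6 mm, origin at the centre of its underside, axes as the unit's. Latched: x = 0, y = 0, z = 90 mm in the unit's frame. A tongue 30 mm wide, 5 mm thick reaches to x = -73 mm; the tab's tooth catches in its window. Slides with 0.5 to 2 N. Clear of rails and opening, tongue included, after 115 mm of travel.
- lid_ledge (a point): The push ledge is an upright wall on the lid at x = -55 to -47 mm of the lid's frame, 70 mm wide, from the plate up to 30 mm above its underside. This point: middle of the top edge of its outer, ribbed face (towards the tab; the face to push), at x = -55, y = 0, z = 30 mm of the lid's frame, 120 mm above the bench.
- tab (a joint): Travel of the red snap tab, m: 0 = up (latched), 0.007 = fully down. Moves straight down; the spring takes 1.6 N to start and 4.5 N at the bottom, plus up to 3 N of friction while the lid loads its tooth. Springs up by itself. The tooth is clear of the lid from about 0.006.
- tab_top (a point): Centre of the top of the tab's red ribbed finger pad, 26 (unit's x) x 40 mm (y). Up, it is 104 mm above the bench, 14 mm above the deck, at x = -90, y = 0 mm in the unit's frame; it moves with the tab. The ledge's outer face is 35 mm from it along x (48 mm once the lid has sprung free).
- bin_blue: Bystander: loose blue plastic stacking bin of screws, 160 x 100 x 75 mm, beside the unit. Origin at the centre of its underside.
- bin_red: Bystander: loose red plastic stacking bin of screws, 160 x 100 x 75 mm, beside the unit. Origin at the centre of its underside.
- screw_a: Bystander: loose steel socket-head screw standing on its head, 26 mm diameter at the head, 50 mm tall, on the bench by the tab end of the unit. Origin at the centre of its underside.
- screw_b: Bystander: a second screw like screw_a.

How it is judged:
By the outcome, as a careful person would: the job done as asked, in the order asked, and still so for the second after the job is handed in, with the robot touching nothing.
It also fails if it takes over 38 s, if anything falls off the work surface, if the arm or the gripper's body presses on something with over 40 N, if the wrist force passes 120 N, or if a joint passes its speed limit or range.

## Robot

A 7-joint arm with a two-finger parallel gripper is mounted at the origin on the work surface. World frame = base frame: x ahead of the robot, y to its left, z up, the work surface at z = 0. Lengths are in m, angles in rad, forces in N, time in s.
With the tool pointing down it reaches from about 0.4 to 0.925 m from the base axis. Payload 4.1 kg.
Tool frame: the origin (TCP) lies on the mounting face of the last link; the fingertips stand 173 mm ahead of it and the grasp point (between the pads) lies 155 mm ahead of it; z points along the fingers, y is the line along which they close (so a half turn about z gives the same grasp; the last joint's range is limited). The gripper opens to 85 mm and grips with 20 to 120 N. Pads are 22 mm wide; open, the fingers measure 114 mm over their backs; the gripper's body (76 mm by 85 mm) begins 54 mm behind the grasp point. The pads swing forward as they close: fully open they stand 13 mm farther back than shut.
Start: joints at [1.237, 0.398, 0.045, 1.537, -0.019, 1.207, -0.051], TCP at [0.151, -0.632, 0.405] pointing down, gripper open.
Joint ranges: [-2.82, 2.82], [-0.49, 2.23], [-1.37, 1.46], [0, 2.46], [-1.36, 4.5], [0.23, 2], [-2.94, 2.94]. Speed limits (rad/s): [2.57, 2.57, 3.14, 3.14, 3.14, 3.14, 3.14].

## Interface

Orientations are given as a rotation vector (axis times angle).
In Python, from plant import ctrl gives the robot as it stands.
- The arm moves only by the tool step_arm, never from a script. Its argument "deltas" is a list of rows, each a list of 3 entries, a list of its own where there are three numbers: the shift along the tool's x, y, z in mm, then the turn, a rotation vector about the tool's x, y, z in degrees, then the opening, from 0 (shut) to 1 (fully open). A call has 1 to 20 rows; each row is the pose to reach, as a shift and turn from the pose commanded when the call began, along the tool's axes at that moment; what a row does not reach only later rows make up. A row lasts 1/10 s, in which the tool goes at most 50 mm and 8.59 degrees, less where a joint would pass 70% of its speed; a pose out of reach is approached as far as the arm can. A call with a gripper value outside its range is refused whole. The fingers move at their own pace and stop on an object; "newtons" is the grip in N (left out, the last holds). Time passes only in rows, so rows that repeat a pose let the fingers close. It gives the time, the measured TCP pose, the force, the opening and the grip force at its end, in the units of the state.
- ctrl.read_state(): the state, without advancing time (a new reading comes with each control period).
- ctrl.read_camera(name): name is "side" or "top"; returns (picture, depth): 420x560x3 uint8, red, green, blue; 420x560 float32, m along the optical axis (not along the pixel's ray), 0 where there is no reading.
- ctrl.get_calibration(name): a dict with "mtx" (3x3 intrinsics, pixels), "k1" (the pictures are not rectified: a ray, as slopes to the right and down, at radius r is drawn at 1 + k1 r^2 times it, then the intrinsics apply), "extrinsics" (4x4, takes a point from camera to world coordinates). Camera axes: x right, y up, looking along -z (the intrinsics and any distortion apply to the point x, -y, -z); pixel columns grow to the right and rows downward; lengths in m; the calibration is good to about 2 mm. A picture is of the moment at which its call begins. get_calibration takes no time and is no camera call.
- ctrl.finish_job(): hands the job in; it is judged then, once.
The state is a dict: "time": time; "joint_positions": joint angles; "dq": joint speeds; "joint_torque": joint torques, N m; "eef_pos": TCP position; "tool_rot": TCP orientation; "force": force on the tool from outside, world axes, zero at the start; "torque": the same for the moment, N m; "gripper_width": finger opening in m; "gripper_force": force on a finger pad.
Only numpy, scipy, OpenCV 4.12 (cv2) and the standard library are available. Lean on these libraries where they do the work, as an engineer would, in place of code of your own. Each camera call takes 0.05 s, during which the arm holds its last target. There are 200 camera calls.

## Working session

There is one attempt and no reset: what is moved stays moved. The work goes in short steps, Python scripts to look and compute and a tool call to move; the robot and the scene stay as the last step left them, time stands still between calls to the robot, and variables do not carry over. Pictures are saved under pics/ and viewed, at most 10 in all, crops included, and the job is handed in when it is done.

Besides the shell and the picture viewer there is one more tool, called as name([rows], argument=value, ...), one row to a line, values as JSON. step_arm: Moves the arm, as the interface text tells. Its arguments: {"type":"object","properties":{"deltas":{"type":"array","items":{"type":"array"}},"newtons":{"type":"number"}},"required":["deltas"]}

```bash
mkdir -p pics; ls
cat > h.py <<'E'
import numpy as np, cv2
from plant import ctrl
def snap(name,out=None):
    im,d=ctrl.read_camera(name)
    if out: cv2.imwrite('pics/'+out,cv2.cvtColor(im,cv2.COLOR_RGB2BGR))
    return im,d
def rays(name,uv):
    c=ctrl.get_calibration(name);K=np.array(c['mtx']);T=np.array(c['extrinsics'])
    k=np.array([c['k1'],0,0,0],float)
    p=cv2.undistortPoints(np.array(uv,float).reshape(-1,1,2),K,k).reshape(-1,2)
    d=np.c_[p[:,0],-p[:,1],-np.ones(len(p))]
    return T[:3,3],d@T[:3,:3].T
def onplane(name,uv,z):
    o,d=rays(name,uv); return o+d*((z-o[2])/d[:,2])[:,None]
def bydepth(name,uv,dep):
    o,d=rays(name,uv); return o+d*np.array(dep)[:,None]
E
python3 - <<'E'
from h import *
for n in('top','side'):
    im,d=snap(n,n+'0.png');c=ctrl.get_calibration(n);print(n,c)
    np.save(n+'0.npy',d)
s=ctrl.read_state();print(s)
E
```

```text
pics
top {'mtx': array([[535.33428343,   0.        , 276.97561461],
       [  0.        , 535.33428343, 209.94997971],
       [  0.        ,   0.        ,   1.        ]]), 'k1': -0.1999085409849503, 'extrinsics': array([[-0.02492459,  0.98769102, -0.15441894,  0.38494948],
       [-0.99954176, -0.02196774,  0.02082538,  0.04331035],
       [ 0.01717681,  0.15486724,  0.98778596,  1.1449819 ],
       [ 0.        ,  0.        ,  0.        ,  1.        ]])}
side {'mtx': array([[451.32835636,   0.        , 283.03075319],
       [  0.        , 451.32835636, 208.05637032],
       [  0.        ,   0.        ,   1.        ]]), 'k1': -0.07498243355872179, 'extrinsics': array([[-0.87389402,  0.25313748, -0.41500682,  0.21192733],
       [-0.48570743, -0.48969919,  0.72407388,  0.65962945],
       [-0.01993827,  0.83433573,  0.55089595,  0.57165168],
       [ 0.        ,  0.        ,  0.        ,  1.        ]])}
{'time': 0.1, 'joint_positions': array([ 1.23699042,  0.39909516,  0.04501481,  1.53773948, -0.01869889,
        1.20691385, -0.05070447]), 'dq': array([ 0.00160549, -0.002485  , -0.00112299, -0.00386965, -0.00056536,
       -0.00032346, -0.0002024 ]), 'joint_torque': array([ 4.18161668e-03, -4.76269305e+01,  1.37045816e+00, -2.54950780e+01,
        1.19648891e-02,  5.08633704e-03, -1.22387894e-05]), 'eef_pos': array([ 0.15121912, -0.63189146,  0.4037879 ]), 'tool_rot': array([-3.11824866e+00, -3.67985339e-01,  4.93296826e-04]), 'force': array([-0.19845249, -0.53883639, -0.09272207]), 'torque': array([ 0.03842391, -0.04916706, -0.04053649]), 'gripper_force': 0.0, 'gripper_width': 0.08510847215601247}
```

View pics/top0.png

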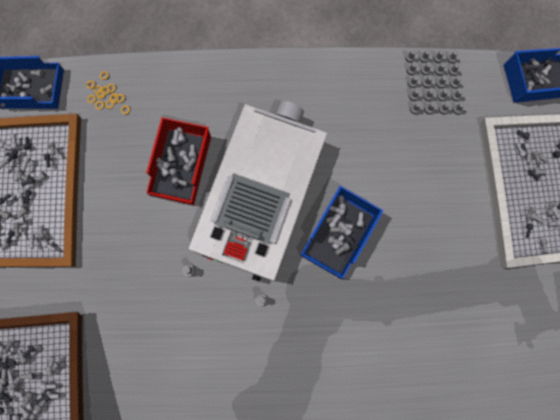

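View pics/side0.png

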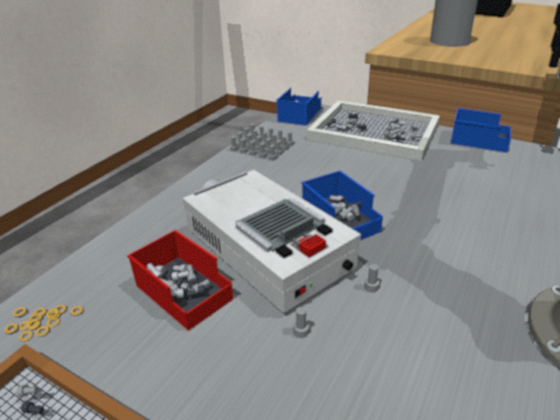

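The top view shows the red tab at about (236,250) and the lid at about (252,207). The deck corners are near (245,105), (326,132), (275,280) and (190,248), and the screws stand at (188,270) and (261,300). The side view agrees, with the tab at (313,245).

Run:
```python
from h import *
from scipy.spatial.transform import Rotation as R
P={}
for n,box in(('top',(215,235,265,265)),('side',(290,225,340,265))):
    im=cv2.imread(f'pics/{n}0.png')
    m=cv2.inRange(cv2.cvtColor(im,cv2.COLOR_BGR2HSV),(0,130,60),(8,255,255))|cv2.inRange(cv2.cvtColor(im,cv2.COLOR_BGR2HSV),(172,130,60),(180,255,255))
    k=np.zeros_like(m);x0,y0,x1,y1=box;k[y0:y1,x0:x1]=m[y0:y1,x0:x1]
    c=max(cv2.findContours(k,0,2)[0],key=cv2.contourArea);(u,v),sz,a=cv2.minAreaRect(c)
    dep=np.load(n+'0.npy')
    p=onplane(n,[[u,v]],.104)[0];print(n,'tab',u,v,sz,a,p,'depth',bydepth(n,[[u,v]],[dep[int(v),int(u)]])[0])
# height map of top view -> deck points
im=cv2.imread('pics/top0.png');dep=np.load('top0.npy')
vv,uu=np.mgrid[0:420,0:560];uv=np.c_[uu.ravel(),vv.ravel()]
X=bydepth('top',uv,dep.ravel());Z=X[:,2].reshape(420,560)
def rect(lo,hi,name):
    m=((Z>lo)&(Z<hi)&(uu>180)&(uu<335)&(vv>95)&(vv<290)).astype(np.uint8)*255
    m=cv2.morphologyEx(m,2,np.ones((3,3)))
    c=max(cv2.findContours(m,0,1)[0],key=cv2.contourArea)
    w=X.reshape(420,560,3)[c[:,0,1],c[:,0,0]]
    r=cv2.minAreaRect((w[:,:2]*1000).astype(np.float32));print(name,r,np.median(Z[m>0]))
    return r
rect(.08,.13,'box'); rect(.112,.13,'ledge')
for n,u,v,in(('a',188,270),('b',261,300)): print(n,onplane('top',[[u,v]],.05))
s=R.from_rotvec(ctrl.read_state()['tool_rot']).as_matrix();print(s)
```

```text
top tab 235.60000610351562 249.70001220703125 (20.5548038482666, 14.230249404907227) 18.434946060180664 [0.47113057 0.10390035 0.104     ] depth [0.47124436 0.10398036 0.10262547]
side tab 311.2688903808594 243.68399047851562 (19.522846221923828, 25.836204528808594) 60.945396423339844 [0.46940779 0.11802029 0.104     ] depth [0.47133957 0.1139568  0.10049139]
box ((596.785888671875, 56.25860595703125), (179.74978637695312, 327.47967529296875), 68.58674621582031) 0.09029094476729549
ledge ((507.120849609375, 90.34742736816406), (67.11214447021484, 8.889857292175293), 67.86612701416016) 0.1193859895865168
a [[0.43587746 0.20530976 0.05      ]]
b [[0.37203889 0.05723105 0.05      ]]
[[ 9.72529691e-01  2.32778304e-01 -5.11986376e-04]
 [ 2.32778840e-01 -9.72528285e-01  1.65742452e-03]
 [-1.12108764e-04 -1.73107415e-03 -9.99998495e-01]]
```

Run:
```python
from h import *
im=cv2.imread('pics/side0.png');dep=np.load('side0.npy')
vv,uu=np.mgrid[0:420,0:560];X=bydepth('side',np.c_[uu.ravel(),vv.ravel()],dep.ravel()).reshape(420,560,3);Z=X[...,2]
hsv=cv2.cvtColor(im,cv2.COLOR_BGR2HSV)
roi=(uu>290)&(uu<340)&(vv>225)&(vv<265)
m=roi&(hsv[...,1]>130)&((hsv[...,0]<8)|(hsv[...,0]>172))
print('red px',m.sum(),uu[m].min(),uu[m].max(),vv[m].min(),vv[m].max())
t=m&(Z>.099)&(Z<.109);print('top pts',t.sum(),X[t].mean(0),cv2.minAreaRect((X[t][:,:2]*1000).astype(np.float32)))
g=(Z>.113)&(Z<.13)&(uu>230)&(uu<340)&(vv>190)&(vv<265);print('ledge',g.sum(),cv2.minAreaRect((X[g][:,:2]*1000).astype(np.float32)))
# project top-view estimate of tab into side
c=ctrl.get_calibration('side');T=np.linalg.inv(c['extrinsics'])
for p in([.4712,.104,.104],):
    q=T[:3,:3]@p+T[:3,3];q=np.array([q[0],-q[1],-q[2]])
    print(cv2.projectPoints(q.reshape(1,1,3),np.zeros(3),np.zeros(3),c['mtx'],np.array([c['k1'],0,0,0]))[0])
```

```text
red px 390 299 325 235 256
top pts 229 [0.47046496 0.1121452  0.10225143] ((471.24981689453125, 111.00917053222656), (37.66860580444336, 27.605592727661133), 69.68360137939453)
ledge 181 ((507.6221008300781, 95.44378662109375), (70.33512878417969, 11.304349899291992), 69.49430847167969)
[[[313.95082548 238.87943095]]]
```

The two views agree along the slide direction (within about 1 mm) and differ by about 5 mm across it, so I take the mean: tab (0.471, 0.107), yaw −21°. Moving to above the tab with the fingers shutting.

step_arm([
  [[305,-206,0],[0,0,34.5],0],
  [[305,-206,0],[0,0,34.5],0],
  [[305,-206,0],[0,0,34.5],0],
  [[305,-206,0],[0,0,34.5],0],
  [[305,-206,0],[0,0,34.5],0],
  [[305,-206,0],[0,0,34.5],0],
  [[305,-206,0],[0,0,34.5],0],
  [[483,-644,50],[0,0,34.5],0],
  [[483,-644,50],[0,0,34.5],0],
  [[483,-644,50],[0,0,34.5],0],
  [[483,-644,50],[0,0,34.5],0],
  [[483,-644,50],[0,0,34.5],0],
  [[483,-644,50],[0,0,34.5],0],
  [[483,-644,50],[0,0,34.5],0],
  [[483,-644,50],[0,0,34.5],0],
  [[483,-644,50],[0,0,34.5],0],
  [[483,-644,50],[0,0,34.5],0],
  [[483,-644,50],[0,0,34.5],0],
  [[483,-644,50],[0,0,34.5],0],
  [[483,-644,50],[0,0,34.5],0],
], newtons=20)

```text
time: 2.1
eef_pos: [0.471, 0.1053, 0.3543]
tool_rot: [3.087, -0.576, -0.001]
force: [0.4, 0.1, 0.4]
gripper_width: 0.0001
gripper_force: 0.0
```

step_arm([
  [[0,0,40],[0,0,0],0],
  [[0,0,60],[0,0,0],0],
  [[0,0,65],[0,0,0],0],
  [[0,0,65],[0,0,0],0],
  [[0,0,65],[0,0,0],0],
])

```text
time: 2.6
eef_pos: [0.4718, 0.1061, 0.2908]
tool_rot: [-3.088, 0.576, -0.003]
force: [0.8, -0.0, -0.2]
gripper_width: -0.0003
gripper_force: 0.0
```

Run:
```python
from h import *
a,_=snap('side');b,_=snap('top')
A=cv2.resize(a[170:330,200:410],None,fx=2.5,fy=2.5,interpolation=2)
cv2.imwrite('pics/s1.png',A[...,::-1]);print(ctrl.read_state()['eef_pos'])
```

```text
[0.4717741  0.10643266 0.29097288]
```

View pics/s1.png

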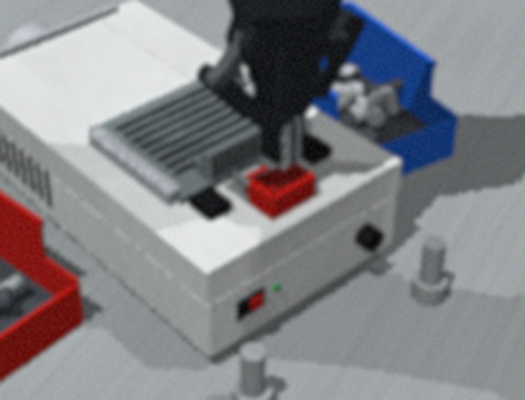

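The shut tips are centred over the red pad (crop (290,170), pad centre (280,180)) about 14 mm above it, so I press now.

step_arm([
  [[0,0,8],[0,0,0],0],
  [[0,0,13],[0,0,0],0],
  [[0,0,17],[0,0,0],0],
  [[0,0,20],[0,0,0],0],
  [[0,0,22],[0,0,0],0],
  [[0,0,23],[0,0,0],0],
  [[0,0,23],[0,0,0],0],
  [[0,0,23],[0,0,0],0],
])

```text
time: 3.5
eef_pos: [0.4713, 0.107, 0.2698]
tool_rot: [3.087, -0.574, 0.0]
force: [-8.8, -3.3, 30.3]
gripper_width: 0.0003
gripper_force: 14.8
```

step_arm([
  [[0,0,0],[0,0,0],0],
  [[0,0,0],[0,0,0],0],
  [[0,0,0],[0,0,0],0],
  [[0,0,0],[0,0,0],0],
  [[0,0,0],[0,0,0],0],
  [[0,0,0],[0,0,0],0],
  [[0,0,0],[0,0,0],0],
  [[0,0,0],[0,0,0],0],
  [[0,0,0],[0,0,0],0],
  [[0,0,0],[0,0,0],0],
])

```text
time: 4.5
eef_pos: [0.4713, 0.1071, 0.2698]
tool_rot: [3.087, -0.574, 0.0]
force: [-10.3, -2.4, 29.9]
gripper_width: 0.0003
gripper_force: 14.7
```

Run:
```python
from h import *
a,d=snap('side')
A=cv2.resize(a[170:330,200:410],None,fx=2.5,fy=2.5,interpolation=2)
cv2.imwrite('pics/s2.png',A[...,::-1]);print(ctrl.read_state()['eef_pos'])
vv,uu=np.mgrid[0:420,0:560];X=bydepth('side',np.c_[uu.ravel(),vv.ravel()],d.ravel()).reshape(420,560,3);Z=X[...,2]
for n,dd in(('now',d),('before',np.load('side0.npy'))):
    X=bydepth('side',np.c_[uu.ravel(),vv.ravel()],dd.ravel()).reshape(420,560,3)
    p=(X[...,:2]-[.471,.107])@np.array([[.9336,.3584],[-.3584,.9336]])
    g=(X[...,2]>.113)&(X[...,2]<.122)&(p[...,1]>15)&(p[...,1]<34)&(p[...,0]>20)&(p[...,0]<80)
    print(n,g.sum(),np.median(p[g],0))
```

```text
[0.47131664 0.10707599 0.26982568]
now 0 [nan nan]
before 0 [nan nan]
  return _methods._mean(a, axis=axis, dtype=dtype,
  ret = um.true_divide(
```

View pics/s2.png

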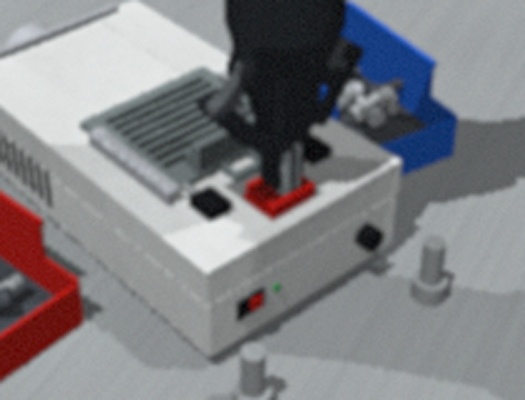

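The lid has sprung free: its left edge moved from crop (95,133) to (83,125), and the tab is fully down. I release by going straight up, open the fingers slightly for a two-point push, then come down behind the ledge.

step_arm([
  [[0,0,-10],[0,0,0],0],
  [[0,0,-30],[0,0,0],0],
  [[0,0,-32],[0,0,0],0.35],
  [[10,0,-32],[0,0,0],0.35],
  [[25,0,-32],[0,0,0],0.35],
  [[30,0,-32],[0,0,0],0.35],
  [[30,0,-32],[0,0,0],0.35],
  [[30,0,-18],[0,0,0],0.35],
  [[30,0,-8],[0,0,0],0.35],
  [[30,0,-6],[0,0,0],0.35],
  [[30,0,-6],[0,0,0],0.35],
])

```text
time: 5.65
eef_pos: [0.4985, 0.0958, 0.2717]
tool_rot: [3.088, -0.573, -0.003]
force: [0.2, 0.5, 0.1]
gripper_width: 0.03
gripper_force: 0.0
```

Run:
```python
from h import *
a,d=snap('side')
A=cv2.resize(a[150:310,180:390],None,fx=2.5,fy=2.5,interpolation=2)
cv2.imwrite('pics/s3.png',A[...,::-1]);s=ctrl.read_state();print(s['eef_pos'],s['force'])
```

```text
[0.49885982 0.09591836 0.27225872] [-0.15342034 -0.82753738  0.10734655]
```

View pics/s3.png

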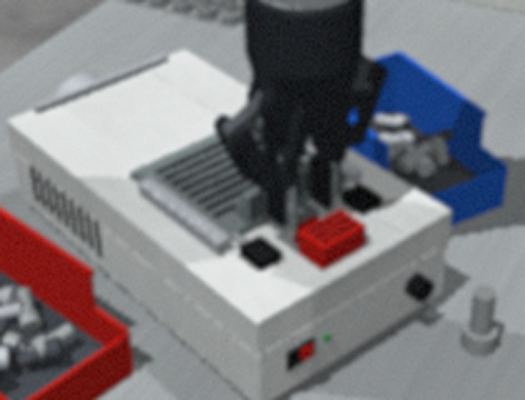

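The two tips stand between the raised tab (crop (330,238)) and the ledge (about (240,200)), with no contact force. Pushing.

step_arm([
  [[4,0,0],[0,0,0],0.35],
  [[9,0,0],[0,0,0],0.35],
  [[15,0,0],[0,0,0],0.35],
  [[21,0,0],[0,0,0],0.35],
  [[28,0,0],[0,0,0],0.35],
  [[35,0,0],[0,0,0],0.35],
  [[42,0,0],[0,0,0],0.35],
  [[49,0,0],[0,0,0],0.35],
  [[56,0,0],[0,0,0],0.35],
  [[63,0,0],[0,0,0],0.35],
  [[70,0,0],[0,0,0],0.35],
  [[77,0,0],[0,0,0],0.35],
  [[84,0,0],[0,0,0],0.35],
  [[90,0,0],[0,0,0],0.35],
  [[95,0,0],[0,0,0],0.35],
  [[99,0,0],[0,0,0],0.35],
  [[101,0,0],[0,0,0],0.35],
  [[101,0,0],[0,0,0],0.35],
])

```text
time: 7.5
eef_pos: [0.5938, 0.0592, 0.2727]
tool_rot: [3.089, -0.574, 0.002]
force: [-0.1, 0.7, 0.5]
gripper_width: 0.03
gripper_force: 0.2
```

```bash
cat > look.py <<'E'
from h import *
import sys
a,d=snap('side');b,e=snap('top');s=ctrl.read_state();print(s['eef_pos'],s['force'])
k=sys.argv[1]
A=np.hstack([cv2.resize(a[140:300,170:350],None,fx=2.2,fy=2.2,interpolation=2),cv2.resize(b[95:255,180:360],None,fx=2.2,fy=2.2,interpolation=2)])
cv2.imwrite(f'pics/{k}.png',A[...,::-1])
vv,uu=np.mgrid[0:420,0:560];O=np.array([471+84,107-32.3])
for n,dd in(('side',d),('top',e)):
    X=bydepth(n,np.c_[uu.ravel(),vv.ravel()],dd.ravel()).reshape(420,560,3)*1000
    p=(X[...,:2]-O)@np.array([[.9336,.3584],[-.3584,.9336]])
    g=((X[...,2]>112)&(X[...,2]<124)&(abs(p[...,1])<42)&(p[...,0]>-60)&(p[...,0]<120)).astype(np.uint8)
    cs=cv2.findContours(g,0,1)[0]
    if cs:
        m=np.zeros_like(g);cv2.drawContours(m,[max(cs,key=len)],-1,1,-1);q=p[(m&g)>0]
        print(n,'ledge',len(q),np.percentile(q,[3,97],0).round(1),cv2.minAreaRect(q.astype(np.float32)))
E
python3 look.py s4
```

```text
[0.59366602 0.05922637 0.2726462 ] [-0.46535573 -0.30228708 -0.13993945]
side ledge 94 [[29.5 17.1]
 [57.  36.8]] ((42.770565032958984, 26.79530143737793), (33.21047592163086, 13.583115577697754), 20.220277786254883)
```

View pics/s4.png

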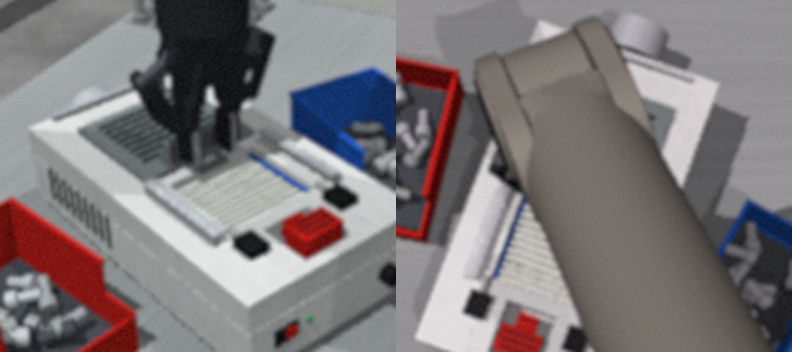

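The lid slides straight and is nearly off: the opening at side crop (240,195) is mostly exposed. About 19 mm remain, then I back off and rise.

step_arm([
  [[5,0,0],[0,0,0],0.35],
  [[10,0,0],[0,0,0],0.35],
  [[14,0,0],[0,0,0],0.35],
  [[17,0,0],[0,0,0],0.35],
  [[19,0,0],[0,0,0],0.35],
  [[19,0,0],[0,0,0],0.35],
  [[19,0,0],[0,0,0],0.35],
  [[9,0,0],[0,0,0],0.35],
  [[4,0,-5],[0,0,0],0.35],
  [[4,0,-50],[0,0,0],0.35],
  [[4,0,-100],[0,0,0],0.35],
  [[0,50,-130],[0,0,0],0.35],
  [[0,100,-130],[0,0,0],0.35],
  [[0,150,-130],[0,0,0],0.35],
  [[0,200,-130],[0,0,0],0.35],
  [[0,250,-130],[0,0,0],0.35],
  [[0,300,-130],[0,0,0],0.35],
  [[0,300,-130],[0,0,0],0.35],
])

```text
time: 9.4
eef_pos: [0.482, -0.227, 0.403]
tool_rot: [3.081, -0.59, -0.001]
force: [-0.3, 0.8, 0.5]
gripper_width: 0.0296
gripper_force: 0.0
```

```bash
python3 look.py s5
```

```text
[ 0.48440427 -0.2221077   0.40299595] [ 0.3795253   0.78710817 -0.49319892]
side ledge 164 [[ 69.1 -30.3]
 [ 78.1  34.6]] ((73.49050903320312, 2.0087623596191406), (11.063974380493164, 70.73369598388672), 0.476197212934494)
top ledge 152 [[ 70.8 -33.6]
 [ 79.3  29.1]] ((75.158935546875, -2.671875), (8.987842559814453, 66.61945343017578), 1.4851500988006592)
```

View pics/s5.png

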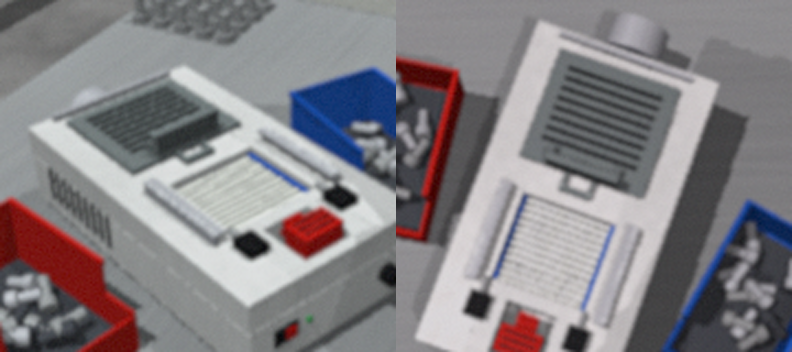

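The lid lies flat and square on the bare deck, with its ledge at x ≈ 74 mm (about 125 mm of travel). The tongue at top crop (578,185) is clear of the opening and rails, the far edge is short of the rim, and the bins are where they were.

```bash
python3 -c "
from plant import ctrl
print(ctrl.finish_job())"
```

```text
the job is handed in; nothing more can be done
None
```

The filter compartment is open and the job is handed in: I held the tab down until the lid sprang free, then pushed the lid about 125 mm so it lies flat on the rear deck, clear of the rails and opening; it took about 9.5 s, and I saw no sign that the bins or screws were touched.

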